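# Start the lid of the blue glue pot and screw it home

### The arm

A 6-joint arm with a two-finger parallel gripper is mounted at the origin on the work surface. World frame = base frame: x ahead of the robot, y to its left, z up, the work surface at z = 0. Lengths are in mm, angles in rad, forces in N, time in s.
With the tool pointing down it reaches from about 325 to 875 mm from the base axis. Payload 4.4 kg.
Tool frame: the origin (TCP) lies on the centre line of the jaws, within the pads' length; the fingertips stand ahead of it and the grasp point (between the pads) lies 6 mm ahead of it (ctrl.tcp_to_tips is the z of the fingertips in the tool frame, in mm); z points along the fingers, y is the line along which they close (so a half turn about z gives the same grasp; the last joint's range is limited). The gripper opens to 85 mm and grips with 20 to 120 N. Pads are 22 mm wide; open, the fingers measure 114 mm over their backs; the gripper's body (76 mm by 85 mm) begins 54 mm behind the grasp point. The pads swing forward as they close: fully open they stand 13 mm farther back than shut.
Start: joints at [-1.327, 0.207, 1.542, -0, 1.393, -0.15], TCP at [220.616, -530.995, 256.282] pointing down, gripper open.
Joint ranges: [-2.73, 2.73], [-0.86, 2.22], [0.23, 2.46], [-1.11, 4.25], [0.08, 2.63], [-2.82, 2.82]. Speed limits (rad/s): [2.79, 2.79, 3.14, 3.14, 3.14, 3.14].

### API

Orientations are given as a 3x3 rotation matrix whose columns are the frame's x, y, z axes.
In Python, from plant import ctrl, sensors, optics gives the robot as it stands. Calls block until the motion is done:
- ctrl.move_ptp(position, orientation): joint-space move of the TCP to a pose.
- ctrl.move_l(position, rot=None, vel=150, threshold=None): straight line of the TCP; rot=None keeps the orientation; vel is the mean speed in mm/s. With threshold (N) it stops when the force on the tool has changed by that much, and returns True; else False.
- ctrl.set_joints(angles): joint-space move.
- ctrl.gripper_to(opening, force=None): finger opening in mm; force is the grip in N (None keeps the last); returns when the fingers have stopped.
- ctrl.hold(seconds).
- ctrl.solve_ik(position, orientation): joint angles nearest the present ones, or None.
- sensors.read_state(): the state.
- optics.grab_frame(name): name is "side" or "top" or "wrist"; returns (picture, depth): 480x640x3 uint8, red, green, blue; 480x640 float32, mm along the optical axis (not along the pixel's ray), 0 where there is no reading.
- optics.camera_params(name): a dict with "mtx" (3x3 intrinsics, pixels), "R" (3x3) and "t" (3): a world point X has camera coordinates R X + t; the wrist camera has in their place "T_tool_cam" (4x4, takes a point from camera to tool coordinates, whose origin is the TCP and whose axes are the flange's). Camera axes: x right, y down, z forward; pixel columns grow to the right and rows downward; lengths in mm; the calibration is good to about 2 mm. A picture is of the moment at which its call begins: read the wrist's pose just before it. camera_params takes no time and is no camera call.
A pose or a line that the arm cannot do raises ctrl.MotionError and nothing moves.
- ctrl.finish_job(): hands the job in; it is judged then, once.
The state is a dict: "t": time; "q": joint angles; "qvel": joint speeds; "tau": joint torques, N m; "eef_pos": TCP position; "eef_rot": TCP orientation; "force": force on the tool from outside, world axes, zero at the start; "wrist_torque": the same for the moment, N m; "grip_width": finger opening in mm; "grasp_force": force on a finger pad.
Only numpy, scipy, OpenCV 4.12 (cv2) and the standard library are available. Lean on these libraries where they do the work, as an engineer would, in place of code of your own. Each camera call takes 0.05 s, during which the arm holds its last target. There are 200 camera calls.

### The job

The lid of the blue glue pot has only been laid on top of its thread and stands too high. Turn it backward (anticlockwise seen from above) until it drops into the thread start, then turn it forward (clockwise) until it is fully home, with its white bar along the white ticks, and let go. Leave the red and the green pot alone.

Things in the scene. Friction and masses are not known exactly. Their poses are not given: they have to be found in the camera images.
- lid_bar (a point): Centre of the white grip bar (54 long, 18 wide, 26 mm tall; x along it, z up) on the blue pot's loose black lid (66 mm across, 0.1 kg, top face 13 mm below this point). 141 mm above the bench at the start. At the thread start the lid drops 8 mm to 133 mm by its own weight; a firm grip holds it up and must be lowered with it. It stays at 133 mm as it turns home. Without the drop it jams high.
- blue_pot: Blue pot, 92 mm wide, fixed in a 104 mm wood block; origin under its centre, on the bench; shoulder 95 mm up. White ticks on the shoulder along its +x and -x: bar along them = home, against a stop. Orange dots 76 deg anticlockwise (from above) of the ticks: bar towards them = thread start, lid drops within 14 deg either side; stop 16 deg beyond. Bar starts 16 to 40 deg anticlockwise of the ticks.
- red_pot: Red glue pot standing in its square wooden bench block, fixed; its lid is already closed. Same size and form as the blue pot (about 160 mm high to the top of its lid's bar); origin at the centre of the block's underside on the bench. Not to be touched.
- green_pot: Green glue pot standing in its square wooden bench block, fixed; its lid is already closed. Same size and form as the blue pot (about 160 mm high to the top of its lid's bar); origin at the centre of the block's underside on the bench. Not to be touched.
Not all that is in view belongs to the job. What is shaped like the part that bears lid_bar but pink is not meant. There is more than one size of the blue_pot; the job needs the largest.

How it is judged (in metres and radians):
On the way:
1. the blue pot's lid is turned back to the orange dots and has dropped into the thread start (angle between the x axis of lid_bar and the x axis of blue_pot, either way round above 0.98 rad and z of lid_bar in the frame of blue_pot below 0.1365 m and horizontal distance between lid_bar and blue_pot below 0.006 m), for 0.1 s.
At the end, for the whole second after the job is handed in: The blue pot's lid is down under its thread (bar centre less than 135.5 mm above the bench, within 6 mm of the pot's axis, level within 6 degrees) and its bar lies within 15 degrees of the white ticks (angle between the x axis of lid_bar and the x axis of blue_pot, either way round below 0.26 rad and z of lid_bar in the frame of blue_pot below 0.1355 m and horizontal distance between lid_bar and blue_pot below 0.006 m and angle between lid_bar's own z axis and vertical below 0.1 rad); the robot touches nothing.
It fails at once if the red pot is pushed or handled (contact force between any of the arm, the fingers and red_pot above 3 N).
It fails at once if the green pot is pushed or handled (contact force between any of the arm, the fingers and green_pot above 3 N).
It also fails if it takes over 35 s, if anything falls off the work surface, if the arm or the gripper's body presses on something with over 40 N, if the wrist force passes 120 N, or if a joint passes its speed limit or range.

## Working session

There is one attempt and no reset: what is moved stays moved. The work goes in short steps, each a Python script; the robot and the scene stay as the last script left them, time stands still between calls to the robot, and variables do not carry over. Pictures are saved under pics/ and viewed, at most 10 in all, crops included, and the job is handed in when it is done.

```bash
ls; mkdir -p pics; python3 - <<'E'
from plant import ctrl,sensors,optics
import cv2,numpy as np
for n in("top","side"):
    p,d=optics.grab_frame(n); np.savez(f"pics/{n}0.npz",p=p,d=d); cv2.imwrite(f"pics/{n}0.png",p[:,:,::-1])
    print({k:np.round(v,3).tolist() for k,v in optics.camera_params(n).items()})
print({k:np.round(v,3).tolist() for k,v in optics.camera_params("wrist").items()},ctrl.tcp_to_tips,sensors.read_state()["t"])
E
```

```text
pics
{'mtx': [[461.163, 0.0, 315.397], [0.0, 461.163, 240.137], [0.0, 0.0, 1.0]], 'R': [[-0.001, -0.999, 0.035], [-0.997, -0.002, -0.075], [0.075, -0.035, -0.997]], 't': [55.347, 445.497, 945.935]}
{'mtx': [[534.504, 0.0, 323.52], [0.0, 534.504, 238.027], [0.0, 0.0, 1.0]], 'R': [[-0.984, -0.176, -0.008], [-0.118, 0.694, -0.71], [0.131, -0.698, -0.704]], 't': [457.299, 84.826, 1202.75]}
{'mtx': [[395.203, 0.0, 318.417], [0.0, 395.203, 239.539], [0.0, 0.0, 1.0]], 'T_tool_cam': [[-0.0, -0.958, -0.288, 72.629], [1.0, -0.0, -0.0, 0.341], [0.0, -0.288, 0.958, -118.027], [0.0, 0.0, 0.0, 1.0]]} 25.0 0.1
```

View pics/top0.png

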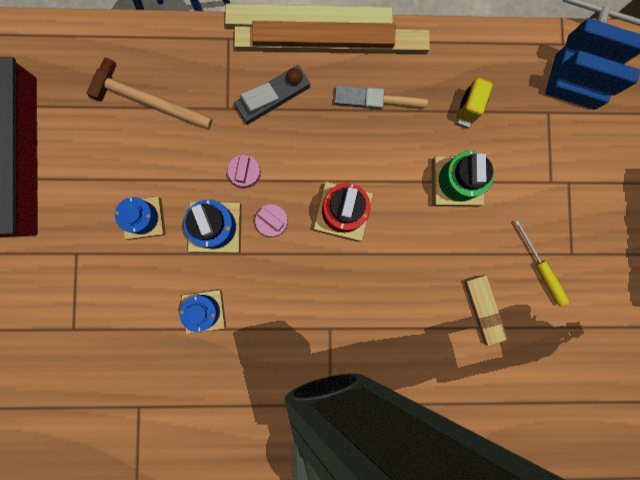

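View pics/side0.png

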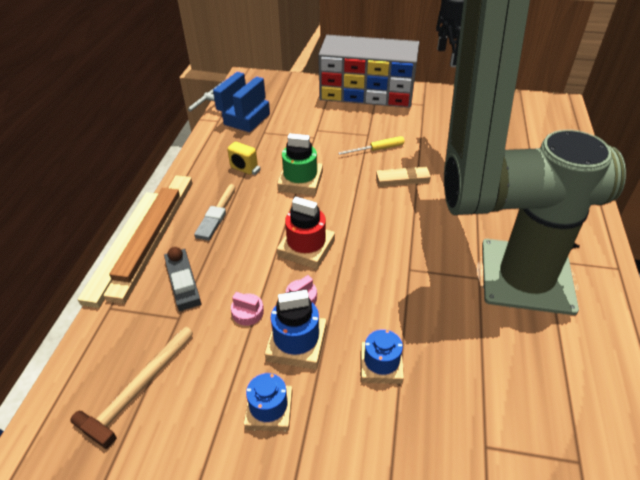

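The top picture shows three blue pots at (137,216), (208,223) and (199,313), and pink lids at (243,170) and (270,220). The red pot is at (347,207) and the green at (470,178). Only the pot at (208,223) is the largest and has a black lid with a white bar (side view (294,310)), so that is my choice. Next I'll measure it roughly and look from near.

```bash
cat > h.py <<'E'
from plant import ctrl,sensors,optics
import cv2,numpy as np
def ray(cam,uv,z,pose=None):
    """pixels (N,2) -> world points on plane z; pose=(pos,rot) for the wrist"""
    c=optics.camera_params(cam)
    if pose is None: R=c["R"].T; o=-R@c["t"]
    else:
        T=c["T_tool_cam"]; R=pose[1]@T[:3,:3]; o=pose[1]@T[:3,3]+pose[0]
    uv=np.atleast_2d(uv).astype(float)
    d=np.c_[(uv-[c["mtx"][0,2],c["mtx"][1,2]])/c["mtx"][0,0],np.ones(len(uv))]@R.T
    return o+d*((z-o[2])/d[:,2])[:,None]
def down(a):
    """tool down, closing line (tool y) at world angle a"""
    y=np.array([np.cos(a),np.sin(a),0]); z=np.array([0,0,-1.]); return np.c_[np.cross(y,z),y,z]
def bar(pts):
    c,s,a=cv2.minAreaRect(pts[:,:2].astype(np.float32)); b=cv2.boxPoints((c,s,a))
    e=max((b[1]-b[0],b[2]-b[1]),key=np.linalg.norm)
    return np.array(c),sorted(s),np.arctan2(e[1],e[0])%np.pi
def snap(n):
    s=sensors.read_state(); p,d=optics.grab_frame("wrist"); cv2.imwrite(f"pics/{n}.png",p[:,:,::-1])
    np.savez(f"pics/{n}.npz",p=p,d=d,pos=s["eef_pos"],rot=s["eef_rot"]); return p,d,(np.array(s["eef_pos"]),np.array(s["eef_rot"]))
E
python3 - <<'E'
from h import *
f=np.load("pics/top0.npz");p=f["p"].astype(int)
m=(p.min(2)>150)&(p.max(2)-p.min(2)<40); m[:190]=0;m[250:]=0;m[:,:180]=0;m[:,245:]=0
v,u=np.nonzero(m); P=ray("top",np.c_[u,v],154); print(len(u),u.mean(),v.mean(),bar(P), f["d"][223,203])
c=bar(P)[0]
# straight-down views with the bar in the wrist image, several tool yaws
for a in np.arange(-np.pi,np.pi,np.pi/6):
    R=down(a); 
    T=optics.camera_params("wrist")["T_tool_cam"]
    # place camera axis through the bar at z=130
    zc=R@T[:3,2]; oc=R@T[:3,3]; h=300
    tip=np.r_[c,130]-zc*h-oc
    q=ctrl.solve_ik(tip,R); print(round(a,2),tip.round(),None if q is None else np.round(q,2))
E
```

```text
294 201.03061224489795 219.85034013605443 (array([464.42755127, 263.17431641]), [29.219480514526367, 78.37670135498047], np.float32(0.084457286)) 820.9352
-3.14 [465. 249. 299.] [ 0.33  0.07  1.6  -0.    1.47 -2.81]
-2.62 [472. 251. 299.] None
-2.09 [477. 256. 299.] [ 0.33  0.1   1.57 -0.    1.47  2.43]
-1.57 [478. 263. 299.] [ 0.34  0.11  1.56 -0.    1.47  1.92]
-1.05 [476. 270. 299.] [ 0.36  0.12  1.55 -0.    1.47  1.41]
-0.52 [471. 275. 299.] [ 0.37  0.11  1.56 -0.    1.47  0.89]
-0.0 [464. 277. 299.] [ 0.38  0.1   1.57 -0.    1.47  0.38]
0.52 [457. 275. 299.] [ 0.38  0.09  1.59 -0.    1.47 -0.14]
1.05 [452. 270. 299.] [ 0.37  0.07  1.6  -0.    1.47 -0.67]
1.57 [451. 263. 299.] [ 0.36  0.06  1.62 -0.    1.46 -1.21]
2.09 [453. 256. 299.] [ 0.35  0.06  1.62 -0.    1.46 -1.75]
2.62 [458. 251. 299.] [ 0.34  0.06  1.62 -0.    1.46 -2.28]
```

```bash
python3 - <<'E'
from h import *
R=down(0.52); T=optics.camera_params("wrist")["T_tool_cam"]
tip=np.r_[464,263,130]-R@T[:3,2]*330-R@T[:3,3]
ctrl.move_ptp(tip,R); p,d,pose=snap("w1"); print(sensors.read_state()["t"],pose[0])
E
```

```text
3.1333 [452.99205853 281.76011546 327.8311378 ]
```

View pics/w1.png

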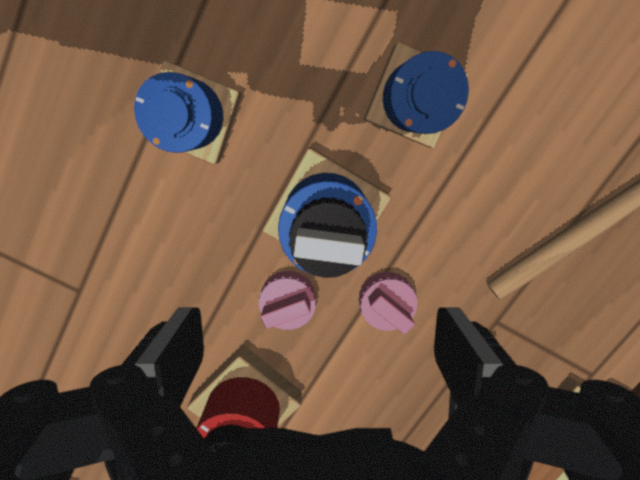

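The wrist picture shows the chosen pot at (327,225) with its black lid and the bar top at (330,248). A white tick is at (290,210), the other near (365,252), and an orange dot at (358,200). The pink lids, at (287,303) and (388,303), lie outside the pot.

```bash
cat >> h.py <<'E'
def measure(p,d,pose,uv0,zb=154,save=None):
    p=p.astype(int); r,g,b=p[...,0],p[...,1],p[...,2]; V,U=np.mgrid[:480,:640]; near=np.hypot(U-uv0[0],V-uv0[1])<62
    def blobs(m,z,mn):
        n,l,s,c=cv2.connectedComponentsWithStats((m&near).astype(np.uint8))
        return [(int(s[i,4]),c[i].round(1),ray("wrist",c[i],z,pose)[0].round(1),i,l) for i in range(1,n) if s[i,4]>=mn]
    w=(p.min(2)>125)&(p.max(2)-p.min(2)<35)
    bl=sorted(blobs(w,zb,4),key=lambda x:-x[0])
    v,u=np.nonzero(bl[0][4]==bl[0][3]); out=bar(ray("wrist",np.c_[u,v],zb,pose)); print("bar",bl[0][:2],out[0],out[1],np.degrees(out[2]))
    for x in blobs(w,95,3): print("white@95",x[:3])
    for x in blobs((r>120)&(r-b>70)&(r-g>40)&(g<120),95,3): print("orange@95",x[:3])
    m=near&(b-r>50)&(b>90); v,u=np.nonzero(m); P=ray("wrist",np.c_[u,v],95,pose); print("blue n",len(u),P.min(0),P.max(0))
    return out
E
python3 - <<'E'
from h import *
f=np.load("pics/w1.npz"); p=f["p"]
measure(p,f["d"],(f["pos"],f["rot"]),(328,225))
cv2.imwrite("pics/w1c.png",cv2.resize(p[160:300,250:410,::-1],(800,700))[:600])
d=f["d"]; print(d[248,330],d[225,330])
E
```

```text
bar (1444, array([328.5, 250.3])) [470.79748535 264.86151123] [17.428438186645508, 53.2297248840332] 21.652647
white@95 (37, array([289.4, 209.5]), array([431.3, 264.8,  95. ]))
white@95 (1444, array([328.5, 250.3]), array([481.6, 248.7,  95. ]))
white@95 (12, array([366.2, 252.6]), array([513.4, 264.2,  95. ]))
orange@95 (39, array([357.9, 200.1]), array([480.7, 302.9,  95. ]))
orange@95 (4, array([268. , 236.8]), array([426.4, 232.4,  95. ]))
orange@95 (4, array([269.5, 239.2]), array([428.7, 230.9,  95. ]))
orange@95 (15, array([275.3, 245.2]), array([436. , 228.4,  95. ]))
orange@95 (3, array([271.3, 244.3]), array([432.5, 227.4,  95. ]))
orange@95 (3, array([381., 247.]), array([522.5, 275.7,  95. ]))
orange@95 (3, array([373.7, 254. ]), array([520.2, 266.5,  95. ]))
orange@95 (4, array([378.8, 252.8]), array([523.7, 269.9,  95. ]))
orange@95 (3, array([282.3, 257.7]), array([447.6, 220.9,  95. ]))
orange@95 (18, array([285.4, 261.3]), array([451.8, 219.1,  95. ]))
orange@95 (3, array([380., 258.]), array([527.5, 266.1,  95. ]))
orange@95 (32, array([362.1, 267.3]), array([517.8, 249.8,  95. ]))
orange@95 (8, array([357. , 273.2]), array([516.7, 242.2,  95. ]))
orange@95 (18, array([353.9, 279.1]), array([517.2, 235.7,  95. ]))
blue n 2104 [425.68083003 219.969779    95.        ] [515.65582834 310.24002307  95.        ]
306.27902 328.45294
```

View pics/w1c.png

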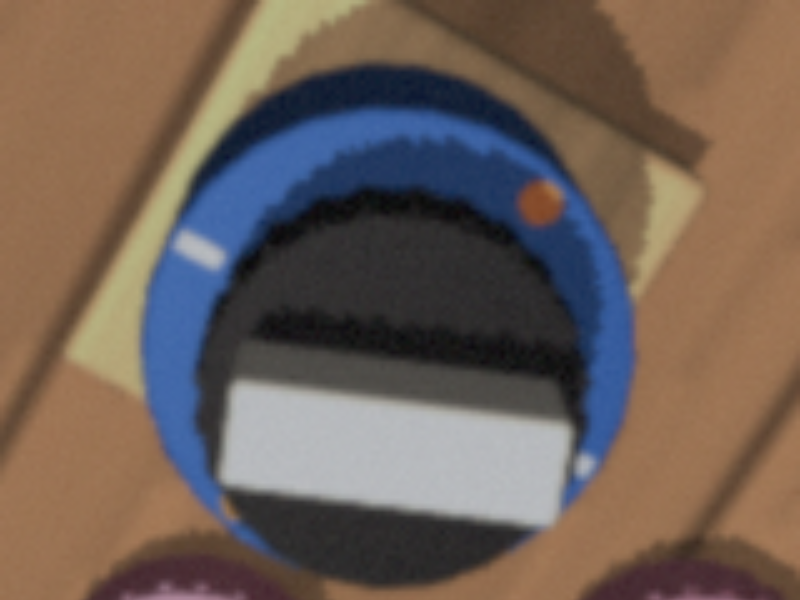

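The measurements agree with the description. The bar is 53 x 17 mm, centred at (470.8, 264.9), at 21.7°. The ticks lie along world x (within about 0.5°), and the orange dot is at 75.8°. Next I'll grip, turn back, lower and check.

```bash
cat >> h.py <<'E'
D=np.radians; C=np.array([471.0,264.8])
def st(t):
    s=sensors.read_state(); print(t,"t%.1f"%s["t"],"z%.1f"%s["eef_pos"][2],"F",np.round(s["force"],1),"M",np.round(s["wrist_torque"],2),"w%.1f g%.0f"%(s["grip_width"],s["grasp_force"]),"q6 %.2f"%s["q"][5]); return s
def tool(b): return down(D(b-90))   # closing line for bar angle b deg
E
python3 - <<'E'
from h import *
z=156
ctrl.move_ptp(np.r_[C,z+50],tool(21.7)); ctrl.gripper_to(50)
print(ctrl.move_l(np.r_[C,z],vel=80,threshold=12)); st("down")
ctrl.gripper_to(10,60); st("grip")
for b in (35,50,63,76):
    ctrl.move_ptp(np.r_[C,z],tool(b)); st(b)
print(ctrl.move_l(np.r_[C,z-8],vel=25,threshold=15)); st("low"); ctrl.hold(.2)
p,d=optics.grab_frame("side"); cv2.imwrite("pics/s1.png",cv2.resize(p[250:390,220:400,::-1],None,fx=4,fy=4)); st("end")
E
```

```text
False
down t5.8 z156.2 F [ 0.   0.2 -0.1] M [ 0.02  0.   -0.1 ] w49.9 g0 q6 1.54
grip t6.2 z156.9 F [-0.5  0.3  3. ] M [ 0.01  0.06 -0.01] w16.6 g61 q6 1.54
35 t6.5 z157.1 F [0.3 0.5 5.1] M [-0.09  0.11  0.15] w16.9 g61 q6 1.31
50 t6.9 z157.2 F [-0.5 -1.   7.5] M [-0.04  0.11  0.11] w16.8 g61 q6 1.05
63 t7.2 z155.4 F [0.1 0.9 0.6] M [ 0.06 -0.09  0.02] w16.6 g60 q6 0.83
76 t7.6 z155.5 F [ 0.7  0.6 -1.1] M [ 0.07 -0.11 -0.  ] w16.8 g60 q6 0.60
True
low t7.9 z148.9 F [-0.3 -1.   4. ] M [-0.03  0.06 -0.01] w17.0 g61 q6 0.60
end t8.2 z148.9 F [-1.3 -0.5  5.3] M [-0.11  0.12 -0.03] w16.6 g61 q6 0.60
```

View pics/s1.png

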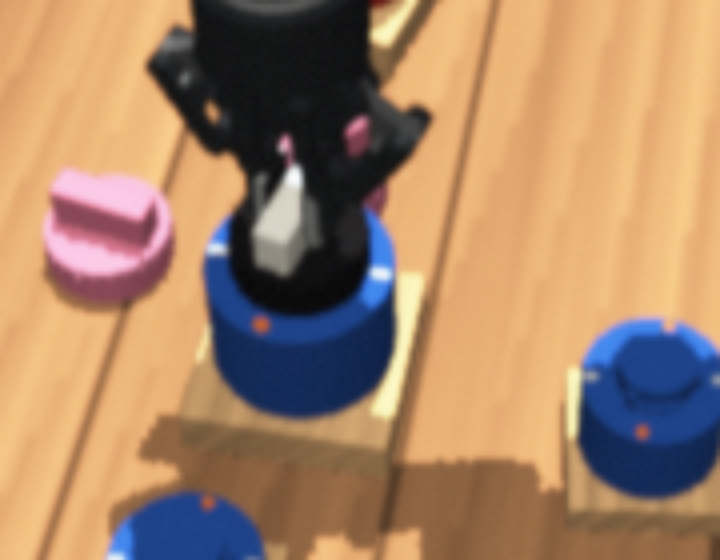

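The side crop shows the bar (280,220) pointing at the orange dot (261,325), with the lid lower on the pot. The tool sank 8.0 mm from its gripped height, as it should. I'll let go briefly so the lid settles by its own weight, then regrip and turn it home.

```bash
python3 - <<'E'
from h import *
z=149
ctrl.gripper_to(40); ctrl.hold(.4); ctrl.move_l(np.r_[C,z],vel=40); st("rel")
ctrl.gripper_to(10,60); st("grip")
for b in (60,45,30,15,6,1.5):
    ctrl.move_ptp(np.r_[C,z],tool(b)); s=st(b)
    if abs(s["wrist_torque"][2])>2: print("torque stop"); break
ctrl.gripper_to(50); ctrl.move_l(np.r_[C,z+60],vel=120)
R=down(0.52); T=optics.camera_params("wrist")["T_tool_cam"]
ctrl.move_ptp(np.r_[464,263,130]-R@T[:3,2]*330-R@T[:3,3],R)
p,d,pose=snap("w2"); measure(p,d,pose,(328,225),146)
v,u=250,329; K=optics.camera_params("wrist")["mtx"]
X=np.r_[(u-K[0,2])/K[0,0],(v-K[1,2])/K[0,0],1]*d[v,u]; print("bar top", (pose[1]@(T[:3,:3]@X+T[:3,3])+pose[0]))
f=np.load("pics/w1.npz"); Xo=np.r_[(u-K[0,2])/K[0,0],(v-K[1,2])/K[0,0],1]*f["d"][v,u]; print("before",(f["rot"]@(T[:3,:3]@Xo+T[:3,3])+f["pos"]))
cv2.imwrite("pics/w2c.png",cv2.resize(p[160:300,250:410,::-1],(640,560))); st("end")
E
```

```text
rel t9.2 z149.2 F [0.3 0.5 0.3] M [-0.02  0.03  0.01] w40.0 g0 q6 0.60
grip t9.5 z149.2 F [-0.1 -0.   1.9] M [-0.01  0.06  0.05] w16.5 g61 q6 0.60
60 t9.9 z149.2 F [ 0.5 -0.3  0.6] M [ 0.02  0.04 -0.05] w16.6 g61 q6 0.87
45 t10.2 z149.2 F [ 0.  -0.6  2.1] M [-0.03  0.02 -0.05] w17.0 g61 q6 1.13
30 t10.6 z149.2 F [ 0.  -0.3  1.9] M [-0.02  0.09 -0.05] w16.5 g61 q6 1.39
15 t11.0 z149.2 F [0.4 0.  3.2] M [-0.03 -0.04 -0.02] w16.7 g61 q6 1.66
6 t11.2 z149.2 F [-0.1 -0.1  4.3] M [ 0.02  0.07 -0.04] w16.7 g61 q6 1.81
1.5 t11.5 z149.2 F [-0.5 -0.5  3.9] M [-0.02  0.03 -0.01] w16.8 g61 q6 1.89
bar (1431, array([328.9, 248.2])) [472.28265381 265.52661133] [20.786270141601562, 57.342864990234375] 3.391057
white@95 (35, array([290.3, 210.4]), array([431.4, 264.8,  95. ]))
white@95 (4, array([279. , 221.5]), array([427.3, 250.6,  95. ]))
white@95 (1431, array([328.9, 248.2]), array([479.8, 251.1,  95. ]))
white@95 (3, array([279., 238.]), array([434.7, 236.7,  95. ]))
orange@95 (22, array([357.6, 202. ]), array([480.3, 301.6,  95. ]))
orange@95 (115, array([384.3, 224.3]), array([512.2, 296. ,  
[... 1245 characters left out ...]
), array([522.7, 247.9,  95. ]))
orange@95 (3, array([363.7, 274.7]), array([521.8, 244.6,  95. ]))
orange@95 (3, array([347., 277.]), array([509.2, 234.7,  95. ]))
orange@95 (9, array([351.2, 277.1]), array([512.8, 236.6,  95. ]))
orange@95 (8, array([342.5, 280. ]), array([507.1, 229.9,  95. ]))
orange@95 (29, array([335.8, 283. ]), array([503.1, 224.1,  95. ]))
orange@95 (4, array([342.5, 284. ]), array([509.2, 226.4,  95. ]))
blue n 2296 [425.59533682 219.68806496  95.        ] [515.25962141 310.3031231   95.        ]
bar top [472.75830574 263.72175108 145.71452576]
before [472.1495431  265.76309712 154.68724147]
end t14.4 z327.3 F [ 0.2  0.4 -0.1] M [-0.02  0.01  0.01] w49.9 g0 q6 -0.12
```

View pics/w2c.png

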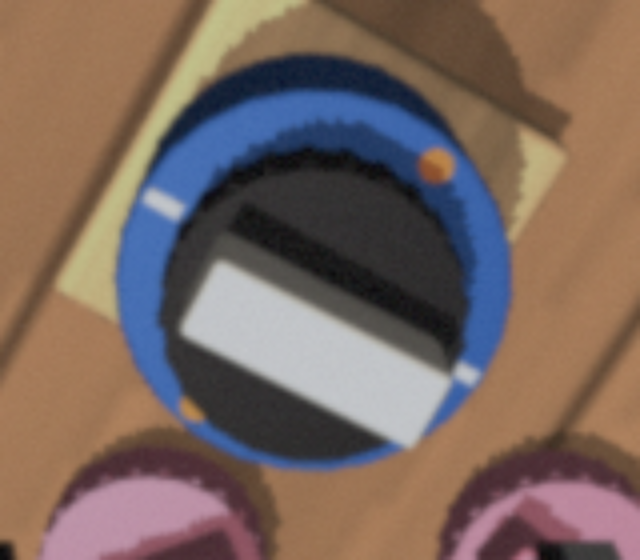

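The crop shows the bar (315,350) parallel to the line between the ticks at (163,203) and (468,373), about 1–3° off. The bar top fell from 154.7 to 145.7 mm (146 expected), and the gripper is clear. I'm handing it in.

```bash
python3 -c "
from plant import ctrl
print(ctrl.finish_job())"
```

```text
the job is handed in; nothing more can be done
None
```

The blue pot's lid was turned back, dropped into its thread start and turned home (bar within about 3° of the ticks, top at about 146 mm). I then released it and handed the job in at about 14 s; the hand-in call returned no verdict.

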